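Set the sea-urchin skeletons out by size

ROBOT

A 7-joint arm with a two-finger parallel gripper is mounted at the origin on the work surface. World frame = base frame: x ahead of the robot, y to its left, z up, the work surface at z = 0. Lengths are in m, angles in rad, forces in N, time in s.
With the tool pointing down it reaches from about 0.35 to 0.9 m from the base axis. Payload 7.2 kg.
Tool frame: the origin (TCP) lies midway between the tips of the shut fingers; the grasp point (between the pads) lies tcp_to_grasp behind it (tcp_to_grasp is the distance from the TCP to the grasp point, in m); z points along the fingers, y is the line along which they close (so a half turn about z gives the same grasp; the last joint's range is limited). The gripper opens to 88 mm and grips with 3 to 60 N. Pads are 20 mm wide; open, the fingers measure 115 mm over their backs; the gripper's body (75 mm by 178 mm) begins 61 mm behind the grasp point.
Start: joints at [1.187, 0.411, -0.013, 1.596, 0.006, 1.134, -0.082], TCP at [0.194, -0.594, 0.223] pointing down, gripper open.
Joint ranges: [-2.95, 2.95], [-0.29, 1.99], [-1.47, 1.44], [0.14, 2.54], [-1.03, 4.17], [0.13, 1.85], [-2.86, 2.86]. Speed limits (rad/s): [2.39, 2.39, 3.01, 3.01, 3.14, 3.14, 3.14].

INTERFACE

Orientations are given as a rotation vector (axis times angle).
In Python, from station import sense, snapshot, camera_params, close_job, tcp_to_grasp gives the robot as it stands. The module is installed in compiled form; this text tells all that it offers.
- The arm moves only by the shell command python3 -m crank 'ROWS' [OPENING] [FORCE]. ROWS is text: rows parted by semicolons, each of 6 numbers parted by spaces: the shift along the tool's x, y, z in mm, then the turn, a rotation vector about the tool's x, y, z in rad. A call has 1 to 8 rows; each row shifts and turns the commanded pose from where the row before left it, along the tool's axes as they then stand; what a row does not reach is not made up. A row lasts 1/8 s, in which the tool goes at most 62.5 mm and 10.7 degrees, less where a joint would pass 70% of its speed; a pose out of reach is approached as far as the arm can. A call is refused whole if a number of a shift passes 62.5 or a number of a turn 0.188, either way. A call with a gripper value outside its range is refused whole. OPENING is the opening, from 0 (shut) to 1 (fully open), set as the call begins (- or left out, the last holds). The fingers move at their own pace and stop on an object; FORCE is the grip in N (left out, the last holds). Time passes only in rows, so rows that do not move let the fingers close. It gives the time, the measured TCP pose, the force, the opening and the grip force at its end, in the units of the state.
- sense(): the state, without advancing time (a new reading comes with each control period).
- snapshot(name): name is "scene" or "top" or "wrist"; returns the picture (384x512x3 uint8, blue, green, red); there is no depth.
- camera_params(name): a dict with "vertical_fov" (degrees; the focal length in pixels is half the picture's height over the tangent of half this angle, whatever the lens; pixels are square), "cx", "cy" (the principal point, pixels), "rvec" (rotation vector, rad) and "tvec" (3), from world to camera coordinates, as OpenCV has them. Camera axes: x right, y down, z forward; pixel columns grow to the right and rows downward; lengths in m; the calibration is good to about 2 mm. A picture is of the moment at which its call begins: read the wrist's pose just before it. camera_params takes no time and is no camera call; for the wrist camera it gives the pose at the moment of the call.
- close_job(): hands the job in; it is judged then, once.
The state is a dict: "time": time; "qpos": joint angles; "qd": joint speeds; "tau": joint torques, N m; "tool_pos": TCP position; "eef_rot": TCP orientation; "force": force on the tool from outside, world axes, zero at the start; "wrist_torque": the same for the moment, N m; "width": finger opening in m; "finger_force": force on a finger pad.
Only numpy, scipy, OpenCV 4.12 (cv2) and the standard library are available. Lean on these libraries where they do the work, as an engineer would, in place of code of your own. Each camera call takes 0.05 s, during which the arm holds its last target. There are 200 camera calls.

TASK

Pick the three sea-urchin skeletons out of the enamel tray and set each one right way up in the middle of a dish of its own, matched by size: the smallest in the smallest dish, the middle one in the middle-sized dish, the biggest in the biggest dish. They are brittle, so set them down, do not drop them; leave the starfish and the scallop shell lying where they are in the tray, and the beaker where it stands.

Things in the scene. Friction and masses are not known exactly. Their poses are not given: they have to be found in the camera images.
- urchin_small: the smallest of three dried sea-urchin skeletons, loose in the tray: a flattened round dome, 30 mm across all round (widest at half height) and 20 mm high, with ten rows of small bumps meeting at the top; dull tan. Origin at the centre of its flat underside, z up; its yaw means nothing. Rests 4 mm above the bench (on the tray's floor)
- urchin_medium: the middle-sized of three dried sea-urchin skeletons, loose in the tray: a flattened round dome, 43 mm across all round (widest at half height) and 27 mm high, with ten rows of small bumps meeting at the top; dull tan. Origin at the centre of its flat underside, z up; its yaw means nothing. Rests 4 mm above the bench (on the tray's floor)
- urchin_large: the biggest of three dried sea-urchin skeletons, loose in the tray: a flattened round dome, 57 mm across all round (widest at half height) and 34 mm high, with ten rows of small bumps meeting at the top; dull tan. Origin at the centre of its flat underside, z up; its yaw means nothing. Rests 4 mm above the bench (on the tray's floor)
- dish_small: the smallest of three round shallow white porcelain dishes, fixed to the bench: 95 mm outside and 87 mm inside diameter, flat floor 4 mm thick, upright rim 4 mm thick whose top is 10 mm above the bench. Origin at the centre of its underside, on the bench, z up
- dish_medium: the middle-sized of three round shallow white porcelain dishes, fixed to the bench: 120 mm outside and 112 mm inside diameter, flat floor 4 mm thick, upright rim 4 mm thick whose top is 10 mm above the bench. Origin at the centre of its underside, on the bench, z up
- dish_large: the biggest of three round shallow white porcelain dishes, fixed to the bench: 145 mm outside and 137 mm inside diameter, flat floor 4 mm thick, upright rim 4 mm thick whose top is 10 mm above the bench. Origin at the centre of its underside, on the bench, z up
- tray: white enamel tray with a dark blue rim, fixed to the bench: 280 mm along its x, 350 mm along its y, floor 4 mm thick, walls 4 mm thick (the rim's trim overhangs outside by 3 mm) and 23 mm high above the bench. Origin at the centre of its underside, on the bench, z up
- starfish: dried five-armed starfish lying loose in the tray, 64 mm across its arm tips, 13 mm high, dull tan; not to be moved. Origin at the centre of its underside, one arm along its x
- scallop: one ribbed, fan-shaped scallop shell lying loose in the tray, 56 mm long along its x, 48 mm wide, 10 mm high, dull brown, narrow hinge end to its -x; not to be moved. Origin at the middle of its underside
- beaker: small clear glass beaker standing loose on the bench beyond the tray and dishes, 68 mm in diameter, 75 mm high; not to be moved. Origin at the centre of its underside

How it is judged:
At the end, for the whole second after the job is handed in: Each urchin rests released and still on the floor of the dish of its own size rank: centre within 15 mm of the dish's, underside 1 to 8 mm above the dish's underside, tilt under 0.2 rad. Starfish and scallop within 15 mm, upright beaker (tilt under 0.2 rad) within 20 mm, of their starts (horizontal distance between urchin_small and dish_small below 0.015 m and z of urchin_small in the frame of dish_small between 0.001 and 0.008 m and angle between each of urchin_small, urchin_medium, urchin_large, beaker's own z axis and vertical below 0.2 rad and linear speed of each of urchin_small, urchin_medium, urchin_large below 0.02 m/s and angular speed of each of urchin_small, urchin_medium, urchin_large below 0.3 rad/s and contact force between the fingers and urchin_small below 0.05 N and horizontal distance between urchin_medium and dish_medium below 0.015 m and z of urchin_medium in the frame of dish_medium between 0.001 and 0.008 m and contact force between the fingers and urchin_medium below 0.05 N and horizontal distance between urchin_large and dish_large below 0.015 m and z of urchin_large in the frame of dish_large between 0.001 and 0.008 m and contact force between the fingers and urchin_large below 0.05 N and distance of each of starfish, scallop from where it was at the start of the episode below 0.015 m and distance of beaker from where it was at the start of the episode below 0.02 m); the robot touches nothing.
It fails at once if an urchin skeleton is dropped or thrown (moves faster than 0.7 m/s, a fall of 25 mm, with no finger on it) ((linear speed of urchin_small above 0.7 m/s and contact force between the fingers and urchin_small below 0.02 N) or (linear speed of urchin_medium above 0.7 m/s and contact force between the fingers and urchin_medium below 0.02 N) or (linear speed of urchin_large above 0.7 m/s and contact force between the fingers and urchin_large below 0.02 N)).
It fails at once if the starfish is moved by more than 15 mm (distance of starfish from where it was at the start of the episode above 0.015 m).
It fails at once if the scallop shell is moved by more than 15 mm (distance of scallop from where it was at the start of the episode above 0.015 m).
It fails at once if the beaker is moved by more than 20 mm (distance of beaker from where it was at the start of the episode above 0.02 m).
It also fails if it takes over 90 s, if anything falls off the work surface, if the arm or the gripper's body presses on something with over 40 N, if the wrist force passes 120 N, or if a joint passes its speed limit or range.

## Working session

There is one attempt and no reset: what is moved stays moved. The work goes in short steps, Python scripts to look and compute and a shell command to move; the robot and the scene stay as the last step left them, time stands still between calls to the robot, and variables do not carry over. Pictures are saved under pics/ and viewed, at most 14 in all, crops included, and the job is handed in when it is done.

```bash
mkdir -p pics; ls
python3 - <<'E'
from station import *
import cv2
s=sense(); print({k:(v if not hasattr(v,'round') else v) for k,v in s.items()}, tcp_to_grasp)
for n in("top","scene"):
    cv2.imwrite(f"pics/{n}0.png",snapshot(n)); print(n,camera_params(n))
E
```

```text
pics
{'time': 0.0, 'qpos': array([ 1.18674701,  0.41188551, -0.01274134,  1.59703259,  0.00558959,
        1.13430221, -0.08219224]), 'qd': array([-0.00071851, -0.0007955 , -0.00169987,  0.00057937, -0.00071176,
       -0.00013624,  0.00042807]), 'tau': array([-3.17402134e-05, -5.87950587e+01,  6.41136132e-01, -2.91077310e+01,
       -5.39570942e-02,  1.81381364e-02,  1.35311502e-04]), 'tool_pos': array([ 0.19396281, -0.59361001,  0.22182258]), 'eef_rot': array([-3.10094844e+00, -4.93915581e-01,  5.34936787e-04]), 'force': array([-0.32661765,  0.47396604, -0.95567775]), 'wrist_torque': array([0.00542472, 0.00180781, 0.02143313]), 'finger_force': 0.0, 'width': 0.08775866020345352} 0.0187
top {'vertical_fov': 47.64457438023883, 'cx': 257.10768412038266, 'cy': 192.72543835777137, 'rvec': array([ 2.09073142, -2.13739535,  0.18230156]), 'tvec': array([0.04478822, 0.5792332 , 0.95390741])}
scene {'vertical_fov': 43.469013155076894, 'cx': 263.4983744286726, 'cy': 192.22643882143404, 'rvec': array([ 2.05916417,  0.85309796, -0.42546887]), 'tvec': array([-0.41485083, -0.19629842,  1.70626495])}
```

View pics/top0.png

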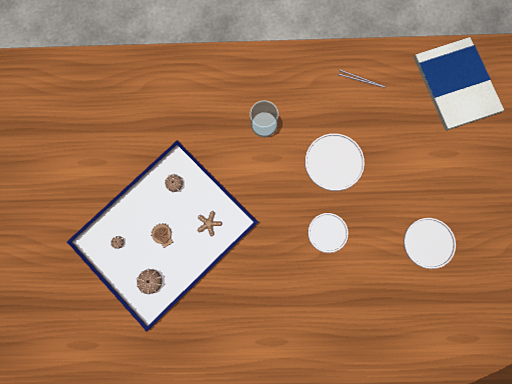

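View pics/scene0.png

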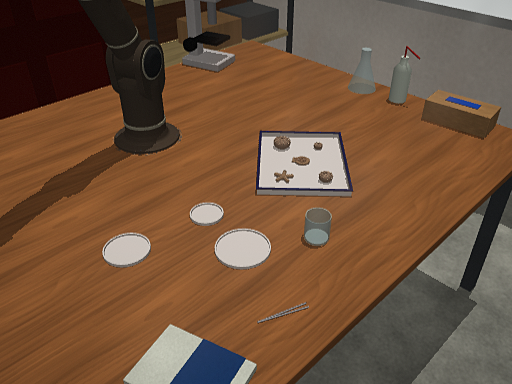

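The top view shows the tray at left with the medium urchin at (174,183), small at (118,242) and large at (150,282). The scallop is at (162,235) and the starfish at (208,223). Dishes: large (335,162), small (328,233), medium (430,243); beaker (264,118). The scene view agrees with this layout.

```bash
cat > h.py <<'E'
import numpy as np, cv2
from station import *
def ray(uv,z,p,shape=(384,512)):
    f=192/np.tan(np.radians(p["vertical_fov"]/2)); R=cv2.Rodrigues(p["rvec"])[0]
    C=-R.T@p["tvec"]; d=R.T@np.array([(uv[0]-p["cx"])/f,(uv[1]-p["cy"])/f,1]); return C+d*(z-C[2])/d[2]
def blobs(m,a0,a1=1e9):
    cs,_=cv2.findContours(m.astype(np.uint8),cv2.RETR_EXTERNAL,cv2.CHAIN_APPROX_NONE)
    return [c for c in cs if a0<=cv2.contourArea(c)<=a1]
E
python3 - <<'E'
from h import *
im=cv2.imread("pics/top0.png"); p=camera_params("top")
hsv=cv2.cvtColor(im,cv2.COLOR_BGR2HSV); white=(hsv[...,1]<50)&(hsv[...,2]>150); white[:60]=0
print("cam",-cv2.Rodrigues(p["rvec"])[0].T@p["tvec"])
for c in blobs(white,500):
    (u,v),(a,b),_=cv2.fitEllipse(c); P=ray((u,v),.01,p); r=[np.linalg.norm(ray(q[0],.01,p)[:2]-P[:2]) for q in c]
    print("white",round(u),round(v),P.round(4),"diam",round(2000*np.mean(r),1))
    if cv2.contourArea(c)>8000:
        box=cv2.boxPoints(cv2.minAreaRect(c)); W=np.array([ray(q,.004,p) for q in box]); print(W.round(3),np.linalg.norm(np.diff(W,axis=0),axis=1))
        m=np.zeros(white.shape,np.uint8); cv2.drawContours(m,[c],-1,1,-1); m=cv2.erode(m,np.ones((5,5)))
        for c in blobs((m>0)&(hsv[...,1]>60),40):
            (u,v),r=cv2.minEnclosingCircle(c); P=ray((u,v),.015,p); e=ray((u+r,v),.015,p)
            M=cv2.moments(c);print("obj",round(u,1),round(v,1),(round(M['m10']/M['m00'],1),round(M['m01']/M['m00'],1)),P.round(4),"diam",round(2000*np.linalg.norm(e-P),1),"R",np.hypot(*P[:2]).round(3))
P=ray((264,130),.0,p);print("beaker~",P)
E
```

```text
cam [0.38993493 0.0166154  1.04648512]
white 430 243 [ 0.4587 -0.3713  0.01  ] diam 117.9
white 328 232 [ 0.4886 -0.133   0.01  ] diam 93.1
white 163 235 [0.492  0.2601 0.01  ] diam 344.7
[[0.471 0.485 0.004]
 [0.722 0.235 0.004]
 [0.518 0.044 0.004]
 [0.284 0.292 0.004]] [0.35430264 0.27964908 0.34113575]
obj 148.5 281.0 (148.9, 281.2) [0.384  0.2906 0.015 ] diam 58.9 R 0.482
obj 117.0 242.0 (116.9, 242.2) [0.4765 0.3683 0.015 ] diam 28.7 R 0.602
obj 162.3 235.3 (161.9, 234.5) [0.49   0.2605 0.015 ] diam 56.4 R 0.555
obj 208.2 223.2 (208.2, 223.2) [0.5164 0.1509 0.015 ] diam 61.3 R 0.538
obj 173.5 183.0 (173.5, 182.7) [0.6168 0.2357 0.015 ] diam 41.8 R 0.66
white 334 162 [ 0.6618 -0.1579  0.01  ] diam 142.5
white 469 104 [ 0.8028 -0.5014  0.01  ] diam 130.5
beaker~ [0.75116039 0.01223443 0.        ]
```

```bash
cat >> h.py <<'E'
def to(x,y,z):
    s=sense(); R=cv2.Rodrigues(s["eef_rot"])[0]; d=R.T@(np.array([x,y,z])-s["tool_pos"])*1000
    tx=R[:,0]; print("t",round(s["time"],2),"tcp",s["tool_pos"].round(4),"shift",d.round(1),"yawx",np.arctan2(tx[1],tx[0]).round(4),"zax",R[:,2].round(4),"F",s["force"].round(1),"w",round(s["width"],4))
E
python3 -m crank '0 0 0 0 0 0.158;0 0 0 0 0 0.158;0 0 0 0 0 0;30 -45 0 0 0 0;30 -45 0 0 0 0;30 -45 0 0 0 0;30 -45 0 0 0 0;30 -45 0 0 0 0'
python3 -c "
from h import *
to(.49,-.13,.22);print(sense()['qpos'].round(2))"
```

```text
time: 1.1
tool_pos: [0.3449, -0.3676, 0.2227]
eef_rot: [3.141, 0.006, 0.0]
force: [0.3, -0.3, 0.5]
width: 0.0876
finger_force: 0.0
t 1.1 tcp [ 0.3449 -0.3676  0.2227] shift [ 146.1 -237.     2.6] yawx 0.0041 zax [ 1.e-04 -4.e-04 -1.e+00] F [ 0.3 -0.3  0.5] w 0.0876
[ 0.79  0.21 -0.08  1.88  0.02  1.05 -0.86]
```

```bash
python3 -m crank '29 -47 0 0 0 0;29 -47 0 0 0 0;29 -47 0 0 0 0;29 -47 0 0 0 0;29 -47 0 0 0 0;-15 -60 0 0 0 0;-15 -60 0 0 0 0;-15 -60 0 0 0 0' >/dev/null
python3 -m crank '-15 -60 0 0 0 0;-15 -60 0 0 0 0;-15 -60 0 0 0 0;-15 -60 0 0 0 0;0 0 0 0 0 0;0 0 0 0 0 0' >/dev/null
python3 - <<'E'
from h import *
to(.384,.2906,.22);p=camera_params("wrist");R=cv2.Rodrigues(p["rvec"])[0]
cv2.imwrite("pics/w0.png",snapshot("wrist"));print(p,-R.T@p["tvec"],R[2]);print(sense()['qpos'].round(2))
E
```

```text
t 2.85 tcp [0.3843 0.2852 0.2223] shift [-0.3 -5.4  2.3] yawx 0.0025 zax [-4.e-04 -1.e-03 -1.e+00] F [-0.2 -0.6 -0.5] w 0.0875
{'vertical_fov': 70.49226229608264, 'cx': 254.3593114459322, 'cy': 189.63818022204114, 'rvec': array([-2.07030691,  2.06171713,  0.29899783]), 'tvec': array([0.28442691, 0.33632724, 0.49909605])} [0.46325623 0.28660831 0.38257142] [-0.28460882 -0.00174507 -0.95864215]
[-0.22  0.21 -0.6   1.91  0.14  1.06 -2.44]
```

View pics/w0.png

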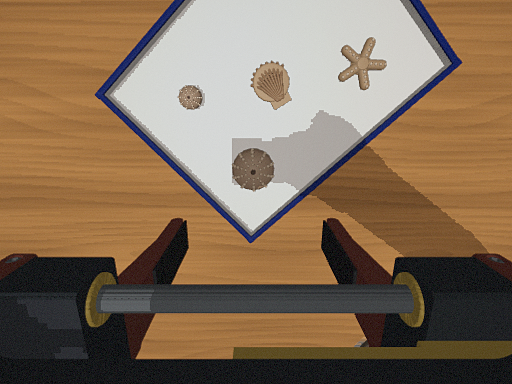

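The wrist view shows the large urchin at (253,170), small at (191,97), scallop (270,84), starfish (362,64). The large urchin lies ahead between the fingers.

```bash
cat >> h.py <<'E'
def urch(im,p,z=None,show=True):
    hsv=cv2.cvtColor(im,cv2.COLOR_BGR2HSV); out=[]
    white=(hsv[...,1]<45)&(hsv[...,2]>90); white=cv2.morphologyEx(white.astype(np.uint8),cv2.MORPH_CLOSE,np.ones((3,3)))
    for w in blobs(white,6000):
        m=np.zeros(white.shape,np.uint8); cv2.drawContours(m,[cv2.convexHull(w)],-1,1,-1); m=cv2.erode(m,np.ones((9,9)))
        for c in blobs((m>0)&(hsv[...,1]>50),80):
            b=cv2.boundingRect(c); u,v=b[0]+b[2]/2,b[1]+b[3]/2
            P=ray((u,v),z or .017,p); e=ray((b[0],v),z or .017,p); d=2000*np.linalg.norm(P-e); out.append((u,v,P,d))
            print("obj",round(u),round(v),P.round(4),"diam",round(d,1))
    return out
E
python3 - <<'E'
from h import *
urch(cv2.imread("pics/w0.png"),camera_params("wrist"))
E
```

```text
obj 253 170 [0.3833 0.2872 0.017 ] diam 57.7
obj 190 98 [0.4776 0.3676 0.017 ] diam 30.6
obj 271 86 [0.4921 0.2646 0.017 ] diam 50.4
obj 362 64 [0.5177 0.1521 0.017 ] diam 60.5
```

```bash
python3 -m crank '0 -3 40 0 0 0;0 0 50 0 0 0;0 0 50 0 0 0;0 0 30 0 0 0;0 0 20 0 0 0;0 0 0 0 0 0;0 0 0 0 0 0' 0.9 8 >/dev/null;  python3 -c "
from h import *
to(.384,.288,.0065)"
```

```text
t 3.77 tcp [0.3852 0.2883 0.0334] shift [-1.2  0.3 26.9] yawx -0.0013 zax [ 9.e-04  1.e-04 -1.e+00] F [1.1 0.8 0.9] w 0.0785
```

```bash
python3 -m crank '-1 0 14 0 0 0;0 0 12 0 0 0;0 0 0 0 0 0;0 0 0 0 0 0' ; python3 -m crank '0 0 0 0 0 0;0 0 0 0 0 0;0 0 0 0 0 0;0 0 0 0 0 0;0 0 0 0 0 0;0 0 0 0 0 0' 0.4 8
```

```text
time: 4.28
tool_pos: [0.3831, 0.289, 0.0066]
eef_rot: [3.141, 0.0, -0.0]
force: [0.3, 0.4, 0.1]
width: 0.079
finger_force: 0.0
time: 5.03
tool_pos: [0.3834, 0.2889, 0.0068]
eef_rot: [3.142, -0.0, 0.0]
force: [0.1, -0.7, 3.6]
width: 0.0564
finger_force: 8.0
```

```bash
python3 -m crank '0 0 -5 0 0 0;0 0 -10 0 0 0;0 0 -20 0 0 0;0 0 -40 0 0 0;0 0 -40 0 0 0;0 0 0 0 0 0;0 0 0 0 0 0' - 12;  python3 - <<'E'
from h import *
to(.6618,-.1579,.0075);cv2.imwrite("pics/w1.png",snapshot("wrist"))
E
```

```text
time: 5.9
tool_pos: [0.3832, 0.2884, 0.1216]
eef_rot: [3.141, -0.001, 0.0]
force: [-0.6, -0.4, -0.3]
width: 0.0564
finger_force: 12.0
t 5.9 tcp [0.3832 0.2884 0.1216] shift [278.8 446.2 114.3] yawx -0.0005 zax [ 2.e-04 -3.e-04 -1.e+00] F [-0.6 -0.4 -0.3] w 0.0564
```

View pics/w1.png

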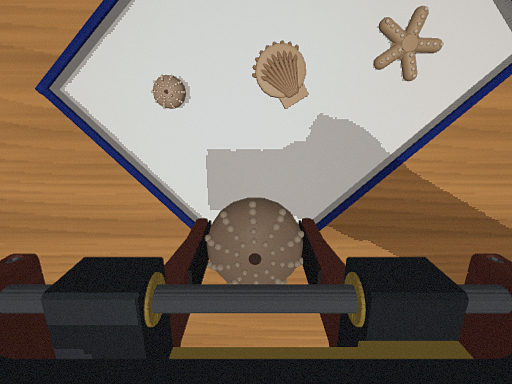

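The large urchin hangs between the fingers, apex hole at (255,258), looking upright. The tray items are undisturbed.

```bash
python3 -c "
from h import *
p=camera_params('wrist');print(ray((255,258),.153,p))"
python3 -m crank '15 25 0 0 0 0;28 45 0 0 0 0;28 45 0 0 0 0;28 45 0 0 0 0;28 45 0 0 0 0;28 45 0 0 0 0;28 45 0 0 0 0;28 45 0 0 0 0' >/dev/null; python3 -m crank '28 45 0 0 0 0;25 40 0 0 0 0;15 21 0 0 0 0;0 0 30 0 0 0;0 0 20 0 0 0;0 0 0 0 0 0;0 0 0 0 0 0';  python3 - <<'E'
from h import *
to(.6618,-.1579,.0075);p=camera_params("wrist");im=snapshot("wrist");cv2.imwrite("pics/w2.png",im)
print(sense()['qpos'].round(2))
E
```

```text
[0.38578899 0.28897554 0.153     ]
time: 7.82
tool_pos: [0.6625, -0.1566, 0.072]
eef_rot: [-3.141, -0.001, -0.0]
force: [1.4, 0.6, -0.2]
width: 0.0561
finger_force: 12.0
t 7.83 tcp [ 0.6625 -0.1566  0.072 ] shift [-0.7  1.3 64.5] yawx 0.0006 zax [ 3.e-04  1.e-04 -1.e+00] F [ 1.4  0.6 -0.2] w 0.0561
[ 0.41  0.68 -0.38  1.56  0.29  0.95 -1.63]
```

View pics/w2.png

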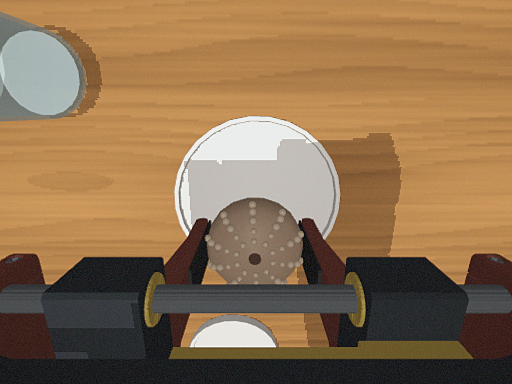

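The large dish's rim spans u 175–340 with its top at v 116, and the urchin is held upright above its near part. I'll check the dish centre from these.

Run:
```python
from h import *
p=camera_params("wrist")
a,b,c=ray((175,192),.01,p),ray((340,192),.01,p),ray((257,116),.01,p)
print(a,b,c,"cy",(a+b)[1]/2,"cx",c[0]-.0725)
to(c[0]-.0725,(a+b)[1]/2,.0075)
```

```text
[ 0.67340414 -0.08764338  0.01      ] [ 0.67372455 -0.22916774  0.01      ] [ 0.73649624 -0.15767157  0.01      ] cy -0.15840556138361384 cx 0.6639962442194195
t 7.88 tcp [ 0.6628 -0.1568  0.0726] shift [ 1.1  1.6 65.1] yawx 0.0005 zax [ 1.3e-03 -2.0e-04 -1.0e+00] F [-0.3  0.1  0.2] w 0.0561
```

```bash
python3 -m crank '0 1 25 0 0 0;0 0 20 0 0 0;0 0 10 0 0 0;0 0 5 0 0 0;0 0 4 0 0 0;0 0 0 0 0 0;0 0 0 0 0 0';  python3 -c "
from h import *
to(.663,-.158,.0068)"
```

```text
time: 8.75
tool_pos: [0.6625, -0.1582, 0.0081]
eef_rot: [3.141, -0.0, 0.001]
force: [-0.5, -1.1, -1.3]
width: 0.0561
finger_force: 12.0
t 8.75 tcp [ 0.6625 -0.1582  0.0081] shift [ 0.5 -0.2  1.3] yawx -0.0001 zax [ 8.e-04 -2.e-04 -1.e+00] F [-0.5 -1.1 -1.3] w 0.0561
```

```bash
python3 -m crank '0 0 1 0 0 0;0 0 0.5 0 0 0;0 0 0 0 0 0' | grep -E 'pos|force'; python3 -m crank '0 0 0 0 0 0;0 0 0 0 0 0;0 0 0 0 0 0;0 0 0 0 0 0' 0.85 ; python3 -m crank '0 0 -10 0 0 0;0 0 -25 0 0 0;0 0 -50 0 0 0;0 0 -40 0 0 0;0 0 0 0 0 0;0 0 0 0 0 0'
python3 - <<'E'
from h import *
to(.6168,.2357,.12);p=camera_params("wrist");im=snapshot("wrist");cv2.imwrite("pics/w3.png",im)
E
```

```text
tool_pos: [0.6625, -0.1582, 0.0069]
force: [-2.5, -0.4, 5.3]
finger_force: 12.0
time: 9.62
tool_pos: [0.6621, -0.1582, 0.006]
eef_rot: [-3.142, 0.0, 0.0]
force: [0.7, -0.0, 0.9]
width: 0.0749
finger_force: 0.0
time: 10.38
tool_pos: [0.6618, -0.1583, 0.1312]
eef_rot: [3.141, -0.0, -0.0]
force: [-1.0, 0.2, -0.4]
width: 0.0747
finger_force: 0.0
t 10.38 tcp [ 0.6618 -0.1583  0.1312] shift [ -45.1 -394.    11.1] yawx -0.0003 zax [-1.e-04 -3.e-04 -1.e+00] F [-1.   0.2 -0.4] w 0.0747
```

View pics/w3.png

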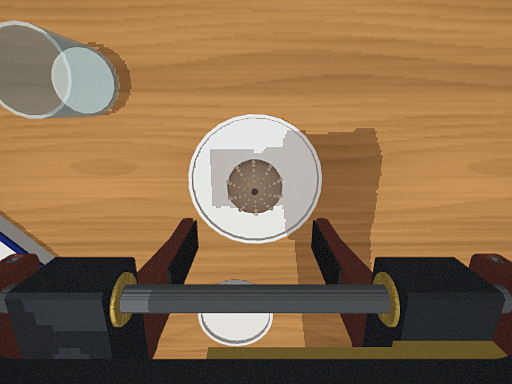

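The large urchin sits in its dish (centre about (255,186)) with the rim centred at about (255,178).

```bash
python3 - <<'E'
from h import *
p=camera_params("wrist");print(ray((255,178.5),.01,p),ray((255,186.5),.021,p))
E
python3 -m crank '-3 -30 0 0 0 0;-6 -52 0 0 0 0;-6 -52 0 0 0 0;-6 -52 0 0 0 0;-6 -52 0 0 0 0;-6 -52 0 0 0 0;-6 -52 0 0 0 0;-5 -40 0 0 0 0' >/dev/null; python3 -m crank '-2 -12 0 0 0 0;0 0 0 0 0 0;0 0 0 0 0 0' >/dev/null
python3 - <<'E'
from h import *
to(.6168,.2357,.0065);p=camera_params("wrist");im=snapshot("wrist");cv2.imwrite("pics/w4.png",im);urch(im,p);print(sense()['qpos'].round(2))
E
```

```text
[ 0.6693521  -0.15780514  0.01      ] [ 0.66363925 -0.15779828  0.021     ]
t 11.8 tcp [0.6168 0.2333 0.1305] shift [ 1.00e-01 -2.60e+00  1.24e+02] yawx -0.0026 zax [-5.0e-04 -1.6e-03 -1.0e+00] F [ 0.4 -0.1 -0.1] w 0.0745
obj 233 350 [0.4005 0.2616 0.017 ] diam 66.3
obj 228 272 [0.5159 0.2647 0.017 ] diam 46.2
obj 334 250 [0.5441 0.144  0.017 ] diam 75.4
obj 170 249 [0.545 0.329 0.017] diam 62.9
obj 254 187 [0.6174 0.235  0.017 ] diam 43.0
[-0.14  0.6  -0.44  1.58  0.28  1.03 -2.23]
```

View pics/w4.png

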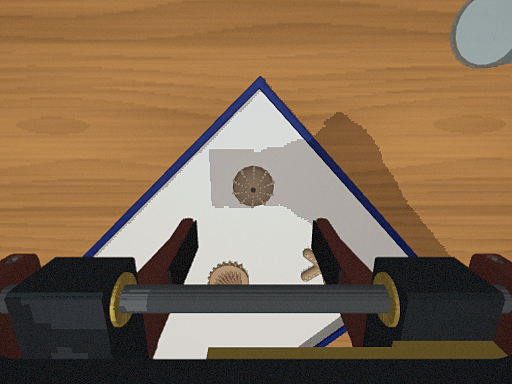

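The medium urchin is at (254,187), which gives (0.617, 0.235) with 43 mm diameter, matching the top view. The starfish and scallop are well away.

```bash
python3 -m crank '0 -2 30 0 0 0;0 0 45 0 0 0;0 0 25 0 0 0;0 0 15 0 0 0;0 0 8 0 0 0;0 0 0 0 0 0;0 0 0 0 0 0' 0.8 8;  python3 -m crank '0 0 0 0 0 0;0 0 0 0 0 0;0 0 0 0 0 0;0 0 0 0 0 0;0 0 0 0 0 0;0 0 0 0 0 0' 0.3 8
```

```text
time: 12.72
tool_pos: [0.617, 0.2381, 0.0092]
eef_rot: [-3.141, 0.0, -0.002]
force: [-0.7, 0.4, 1.1]
width: 0.0703
finger_force: 0.0
time: 13.48
tool_pos: [0.6164, 0.2378, 0.0083]
eef_rot: [3.142, -0.0, 0.0]
force: [-1.1, -0.3, 3.4]
width: 0.0424
finger_force: 8.0
```

```bash
python3 -m crank '0 0 -5 0 0 0;0 0 -10 0 0 0;0 0 -25 0 0 0;0 0 -40 0 0 0;0 0 -35 0 0 0;-8 30 0 0 0 0;-13 50 0 0 0 0;-13 50 0 0 0 0' - 12 >/dev/null; python3 -m crank '-13 50 0 0 0 0;-13 50 0 0 0 0;-13 50 0 0 0 0;-13 50 0 0 0 0;-13 50 0 0 0 0;-13 50 0 0 0 0;-13 50 0 0 0 0;-13 50 0 0 0 0'
python3 -m crank '-13 50 0 0 0 0;-10 30 0 0 0 0;0 0 0 0 0 0;0 0 0 0 0 0'
python3 - <<'E'
from h import *
to(.4587,-.3713,.0088);p=camera_params("wrist");im=snapshot("wrist");cv2.imwrite("pics/w5.png",im)
np.save("p5.npy",p,allow_pickle=True);print(sense()['qpos'].round(2))
E
```

```text
time: 15.48
tool_pos: [0.4779, -0.2937, 0.124]
eef_rot: [3.141, 0.0, 0.002]
force: [0.6, 1.0, 0.2]
width: 0.0423
finger_force: 12.0
time: 15.98
tool_pos: [0.4557, -0.3711, 0.1235]
eef_rot: [-3.141, -0.001, -0.001]
force: [-0.5, 0.0, -0.6]
width: 0.0423
finger_force: 12.0
t 15.97 tcp [ 0.4557 -0.3711  0.1235] shift [  2.9   0.3 114.7] yawx 0.0006 zax [ 7.e-04  5.e-04 -1.e+00] F [-0.5  0.  -0.6] w 0.0423
[ 0.86  0.48 -0.35  1.78  0.2   0.92 -1.14]
```

View pics/w5.png

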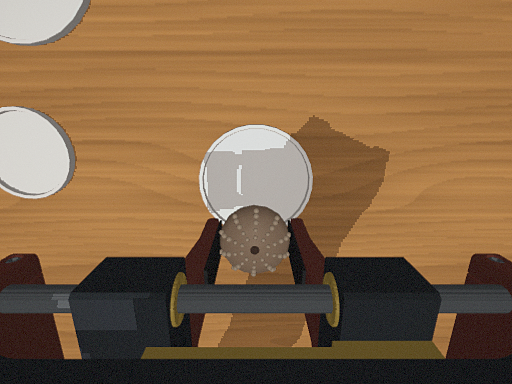

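The medium urchin is held upright (apex (255,250)). The medium dish rim spans u 199–313 with its top at v 125.

```bash
python3 - <<'E'
from h import *
p=camera_params("wrist")
a,b,c=ray((199.5,180),.01,p),ray((313,180),.01,p),ray((256,124.5),.01,p)
print((a+b)[1]/2,(a-b)[1],c[0]-.06, ray((255,250),.1235-.0083+.031,p))
E
python3 -m crank '3 0 40 0 0 0;0 0 40 0 0 0;0 0 20 0 0 0;0 0 8 0 0 0;0 0 4 0 0 0;0 0 0 0 0 0;0 0 0 0 0 0'
```

```text
-0.3714486857162485 0.11804232027974648 0.46041199936945026 [ 0.45844213 -0.3700046   0.1462    ]
time: 16.9
tool_pos: [0.4586, -0.3726, 0.0121]
eef_rot: [3.141, -0.001, 0.002]
force: [0.0, 0.2, -0.6]
width: 0.0423
finger_force: 12.0
```

```bash
python3 -m crank '0 -1 2 0 0 0;0 0 2 0 0 0;0 0 0 0 0 0' | grep -E 'pos|^force'; python3 -m crank '0 0 0 0 0 0;0 0 0 0 0 0;0 0 0 0 0 0;0 0 0 0 0 0' 0.7 ; python3 -m crank '0 0 -10 0 0 0;0 0 -25 0 0 0;0 0 -50 0 0 0;0 0 -35 0 0 0;0 0 0 0 0 0;0 0 0 0 0 0'
python3 - <<'E'
from h import *
to(.477,.368,.0065);p=camera_params("wrist");im=snapshot("wrist");cv2.imwrite("pics/w6.png",im)
a,b,c=[ray(q,.01,p) for q in((199.5,180),(313,180),(256,124.5))]
E
```

```text
tool_pos: [0.4584, -0.3712, 0.0079]
force: [-1.3, 2.2, 6.7]
time: 17.77
tool_pos: [0.4581, -0.3711, 0.007]
eef_rot: [-3.141, 0.0, 0.0]
force: [-0.3, 0.6, 0.6]
width: 0.0612
finger_force: 0.0
time: 18.52
tool_pos: [0.4578, -0.3711, 0.1271]
eef_rot: [3.141, -0.001, -0.0]
force: [0.5, 0.0, -0.3]
width: 0.0614
finger_force: 0.0
t 18.52 tcp [ 0.4578 -0.3711  0.1271] shift [  19.  -739.1  120.5] yawx -0.0003 zax [-2.e-04 -1.e-04 -1.e+00] F [ 0.5  0.  -0.3] w 0.0614
```

View pics/w6.png

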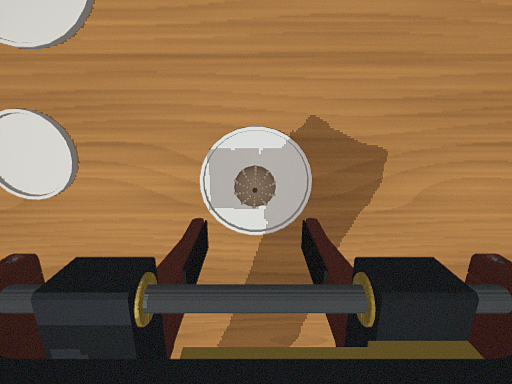

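The medium urchin is centred and upright in its dish at (255,186). Now for the small one.

```bash
python3 -m crank '0 -30 0 0 0 0;1 -50 0 0 0 0;1 -55 0 0 0 0;2 -55 0 0 0 0;2 -55 0 0 0 0;2 -55 0 0 0 0;2 -55 0 0 0 0;2 -55 0 0 0 0' >/dev/null; python3 -m crank '2 -55 0 0 0 0;1 -55 0 0 0 0;1 -55 0 0 0 0;1 -55 0 0 0 0;1 -50 0 0 0 0;1 -40 0 0 0 0;0 0 0 0 0 0;0 0 0 0 0 0' 0.65 >/dev/null
python3 - <<'E'
from h import *
to(.477,.368,.0065);p=camera_params("wrist");im=snapshot("wrist");cv2.imwrite("pics/w7.png",im);urch(im,p,.014);print(sense()['qpos'].round(2))
E
```

```text
t 20.57 tcp [0.4768 0.3477 0.1258] shift [  0.4 -20.6 119.3] yawx -0.0002 zax [-0.0018 -0.0019 -1.    ] F [0.2 0.2 0.1] w 0.0573
obj 200 234 [0.4239 0.4075 0.014 ] diam 23.0
obj 344 249 [0.4057 0.2482 0.014 ] diam 102.9
obj 235 188 [0.4771 0.3687 0.014 ] diam 31.3
obj 333 171 [0.4948 0.268  0.014 ] diam 51.2
obj 449 147 [0.5195 0.1541 0.014 ] diam 64.0
[-0.3   0.51 -0.55  1.76  0.32  0.97 -2.56]
```

View pics/w7.png

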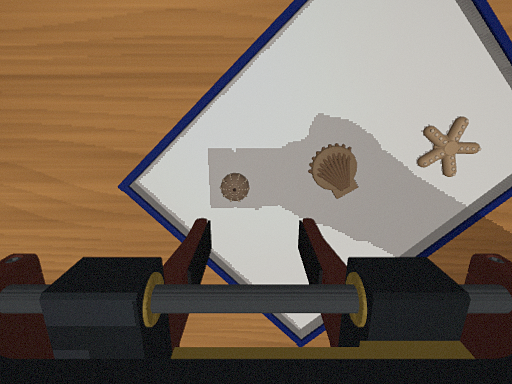

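The small urchin is at (235,188), which gives (0.477, 0.3685) with 31 mm diameter. The scallop at (333,171) clears the right finger by about 30 mm.

```bash
python3 -m crank '0 -20 20 0 0 0;0 -1 35 0 0 0;0 0 25 0 0 0;0 0 10 0 0 0;0 0 0 0 0 0;0 0 0 0 0 0' 0.6 6;  python3 -c "
from h import *
to(.477,.3685,.0065)"
```

```text
time: 21.38
tool_pos: [0.478, 0.37, 0.0382]
eef_rot: [-3.141, 0.001, -0.002]
force: [0.1, 0.5, 0.5]
width: 0.0527
finger_force: 0.0
t 21.38 tcp [0.478  0.37   0.0382] shift [-1.   1.5 31.7] yawx -0.0007 zax [ 1.3e-03  9.0e-04 -1.0e+00] F [0.1 0.5 0.5] w 0.0527
```

```bash
python3 -m crank '-1 1 15 0 0 0;0 0 12 0 0 0;0 0 4 0 0 0;0 0 0 0 0 0;0 0 0 0 0 0' |grep -E 'pos|^force'; python3 -m crank '0 0 0 0 0 0;0 0 0 0 0 0;0 0 0 0 0 0;0 0 0 0 0 0;0 0 0 0 0 0;0 0 0 0 0 0' 0.2 6
```

```text
tool_pos: [0.4764, 0.3691, 0.0063]
force: [0.8, 0.1, 0.1]
time: 22.75
tool_pos: [0.4764, 0.3689, 0.0063]
eef_rot: [-3.142, 0.0, -0.0]
force: [0.4, -0.1, 2.1]
width: 0.0294
finger_force: 6.0
```

```bash
python3 -m crank '0 0 -5 0 0 0;0 0 -10 0 0 0;0 0 -25 0 0 0;0 0 -40 0 0 0;0 0 -35 0 0 0;0 30 0 0 0 0;1 50 0 0 0 0;1 55 0 0 0 0' - 10 >/dev/null; python3 -m crank '2 55 0 0 0 0;2 55 0 0 0 0;2 55 0 0 0 0;2 55 0 0 0 0;1 55 0 0 0 0;1 50 0 0 0 0;0 40 0 0 0 0;0 0 0 0 0 0'
python3 -m crank '0 0 0 0 0 0' >/dev/null
python3 - <<'E'
from h import *
to(.4886,-.133,.0068);p=camera_params("wrist");im=snapshot("wrist");cv2.imwrite("pics/w8.png",im)
E
```

```text
time: 24.75
tool_pos: [0.4878, -0.1348, 0.1216]
eef_rot: [3.14, -0.009, 0.0]
force: [0.2, 0.3, 0.1]
width: 0.0294
finger_force: 10.0
t 24.88 tcp [ 0.4883 -0.1304  0.1216] shift [  0.3   2.6 114.8] yawx -0.0 zax [ 5.e-04  4.e-04 -1.e+00] F [ 0.  -0.8 -0.5] w 0.0289
```

View pics/w8.png

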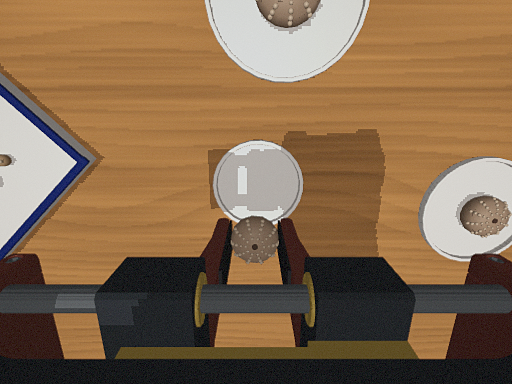

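The small urchin is held upright (apex (255,246)). The small dish rim spans u 213–303 with its top at v 140, and the other two urchins are seen in their dishes.

```bash
python3 - <<'E'
from h import *
p=camera_params("wrist")
a,b,c=ray((213,184),.01,p),ray((303,184),.01,p),ray((258,139.5),.01,p)
print((a+b)[1]/2,(a-b)[1],c[0]-.0475)
E
python3 -m crank '0 3 40 0 0 0;0 0 40 0 0 0;0 0 20 0 0 0;0 0 7 0 0 0;0 0 4 0 0 0;0 0 0 0 0 0;0 0 0 0 0 0'
```

```text
-0.1325531050056804 0.09332525568685511 0.4909610998251174
time: 25.8
tool_pos: [0.4887, -0.1342, 0.0109]
eef_rot: [3.141, -0.0, 0.002]
force: [-0.6, -0.1, -0.4]
width: 0.0294
finger_force: 10.0
```

Opening to 0.52 (46 mm, about 73 mm over the backs) keeps the fingers inside the 87 mm dish.

```bash
python3 -m crank '1 -1 2 0 0 0;0 0 2.5 0 0 0;0 0 0 0 0 0' | grep -E 'pos|^force'; python3 -m crank '0 0 0 0 0 0;0 0 0 0 0 0;0 0 0 0 0 0;0 0 0 0 0 0' 0.52 ; python3 -m crank '0 0 -10 0 0 0;0 0 -25 0 0 0;0 0 -50 0 0 0;0 0 -50 0 0 0;-60 0 0 0 0 0;-40 0 0 0 0 0;0 0 0 0 0 0;0 0 0 0 0 0'
python3 - <<'E'
from h import *
im=snapshot("wrist");t=snapshot("top");p=camera_params("top")
hsv=cv2.cvtColor(t,cv2.COLOR_BGR2HSV); white=(hsv[...,1]<50)&(hsv[...,2]>120); white[:60]=0
for c in blobs(white,600):
    M=np.zeros(white.shape,np.uint8);cv2.drawContours(M,[cv2.convexHull(c)],-1,1,-1);M=cv2.erode(M,np.ones((5,5)))
    (u,v),_,_=cv2.fitEllipse(cv2.convexHull(c)); print("white",round(u),round(v),ray((u,v),.01,p).round(4))
    for k in blobs((M>0)&(hsv[...,1]>60),40):
        (u,v),r=cv2.minEnclosingCircle(k);print("  obj",round(u),round(v),ray((u,v),.016,p).round(4),round(r,1))
cv2.imwrite("pics/end.png",np.hstack([t[60:350,60:475],im[:290,100:420]]))
E
```

```text
tool_pos: [0.4896, -0.1332, 0.0059]
force: [-0.9, -0.3, 2.8]
time: 26.68
tool_pos: [0.4891, -0.1331, 0.0056]
eef_rot: [-3.142, 0.0, 0.0]
force: [-0.3, -0.3, 0.2]
width: 0.0459
finger_force: 0.0
time: 27.68
tool_pos: [0.3903, -0.1334, 0.1415]
eef_rot: [3.141, -0.001, 0.003]
force: [0.4, 0.5, 0.2]
width: 0.0456
finger_force: 0.0
white 430 243 [ 0.4595 -0.3717  0.01  ]
  obj 424 248 [ 0.4458 -0.3545  0.016 ] 17.6
white 328 232 [ 0.4886 -0.133   0.01  ]
  obj 328 232 [ 0.4892 -0.133   0.016 ] 5.7
white 161 234 [0.4925 0.2639 0.01  ]
  obj 162 235 [0.4899 0.2603 0.016 ] 11.8
  obj 208 223 [0.5163 0.1508 0.016 ] 12.8
white 334 162 [ 0.6615 -0.1579  0.01  ]
  obj 335 160 [ 0.6637 -0.1587  0.016 ] 11.5
white 264 117 [0.7808 0.0118 0.01  ]
white 469 105 [ 0.8002 -0.5013  0.01  ]
```

View pics/end.png

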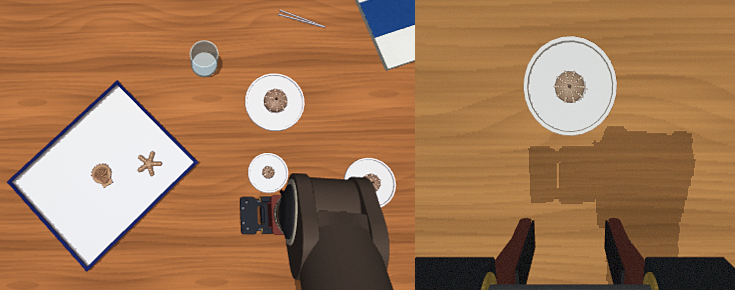

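All three urchins sit centred in their dishes. The medium one's blob here merges with the arm, but the wrist view showed it centred. The starfish, scallop and beaker have not moved.

```bash
python3 -c "
from station import *
print(close_job())"
```

```text
the job is handed in; nothing more can be done
None
```

I set all three urchins upright in the middle of their size-matched dishes, with the starfish, scallop and beaker left where they were, and handed the job in at about 28 s of the 90 s; no verdict was shown.

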